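Load a figure on the painting slide and bring it to the click stop

TASK

Take the bare round-headed wooden figure out of the drying rack and push its peg fully home into the socket of the painting slide's carriage. Then grip the carriage's black handle and slide the carriage along its rail towards the ball catch until you feel the ball click into the notch: do not push on past the click. Finish still gripping the handle, with the carriage held still at the notch, and leave the two figures with hats standing in the rack.

Things in the scene. Friction and masses are not known exactly. Their poses are not given: they have to be found in the camera images.
- figure: the task's wooden figure, bare round head, 89 mm tall, about 60 g, in any of the rack's holes. Origin at the foot of its peg, z up. From the origin up: 12 mm peg with tapered foot, 0 to 28 mm; round body 30 mm diameter, 28 to 66 mm (grip it here, about 56 mm up); ball head 26 mm diameter. Its yaw does not matter
- cone_figure: like the figure but with a pointed cone hat, 106 mm tall; origin at the foot of its peg; leave it in the rack
- brim_figure: like the figure but with a round hat with a 38 mm brim, 100 mm tall; origin at the foot of its peg; leave it in the rack
- rack: wooden drying rack, a fixed block 70 mm (its x) by 180 mm (its y), 34 mm high, origin under its centre; three 15 mm holes, 30 mm deep, along its y at -60, 0 and 60 mm. The figures' bodies rest on its top; they lift straight out (28 mm). Neighbours stand 60 mm away along its y, so close the fingers along its x
- slide_base: fixed aluminium base plate of the painting slide, 360 mm (its y) by 130 mm (its x, from -42 to 88 mm), 12 mm thick; origin on the table under the rail's centre line, midway along the rail. The rail runs along its y axis
- carriage: the carriage on the rail: aluminium, 60 mm wide, 110 mm along the rail, origin on the rail's centre line at its middle, level with the table, axes as slide_base. It starts near the rail's -y end and slides up to 180 mm along slide_base's +y, freely with 1 to 2 N of friction, and stays where it is left
- carriage_socket (a point): centre of the socket's mouth, on top of the carriage's square tower, 52 mm above the table. Socket vertical, 14 mm diameter with a chamfered mouth 20 mm wide, 30 mm deep: when the figure is home its body rests on the tower and its origin is 28 mm below this point. The tower is 60 mm wide and 50 mm along the rail
- carriage_handle (a point): grip point in the carriage's black handle, an upright plate 30 mm wide across the rail (x), 14 mm thick along the rail (y), 50 mm tall: 17 mm below its top, 33 mm above the carriage plate, 69 mm above the table, 70 mm behind the socket (-y of the slide). Grip its 14 mm thickness from above, fingers closing along the rail. Moves with the carriage
- carriage_notch (a point): the notch in the carriage's +x side: where the ball's centre lies when it sits in the notch, 10 mm behind the socket along the rail. In front of the notch (+y) is a gentle ramp 26 mm long, behind it a higher steep wall. Sliding on, the push is 2 to 4 N on the ramp, then the ball pulls the carriage in by 3 to 6 N over the last 5 mm; then the push rises steeply, and about 17 N forces it past
- click_block: ball catch: dark steel block, 30 mm cube, fixed on the base plate at +x of the rail, at a place along the rail that changes; a sprung 12 mm steel ball faces the carriage (-x). Axes as slide_base; origin under the block's centre, level with the ball along the rail. The click is where carriage_notch is level with it along the rail (y)

How it is judged:
On the way, in this order (a step that is already met when the one before it is completed fails the run):
1. the bare-headed figure is fully home in the carriage's socket (z of figure in the frame of carriage_socket below -0.025 m and horizontal distance between figure and carriage_socket below 0.004 m and angle between figure's own z axis and vertical below 0.12 rad), for 0.2 s.
2. the carriage sits at the click with the figure home in it and the handle between the fingers (all of step 1 and y of carriage_notch in the frame of click_block between -0.0025 and 0.0025 m and contact force between the fingers and carriage above 3 N and y of the grasp point in the frame of carriage_handle between -0.012 and 0.012 m and distance between the grasp point and carriage_handle below 0.03 m), for 0.2 s.
At the end, for the whole second after the job is handed in: carriage within 2.5 mm of the click along the rail, under 5 mm/s; figure upright within 7 degrees, foot 25 mm or more down the socket, within 4 mm of its centre; handle between the fingers with over 3 N, grip centre within 30 mm of its grip point (12 mm along the rail) (all of step 2 and linear speed of carriage below 0.005 m/s); the arm keeps its last pose, push and grip.
It fails at once if the carriage is pushed more than 8 mm past the click (y of carriage_notch in the frame of click_block above 0.008 m).
It fails at once if the cone figure is pulled up, knocked or tilted (distance of cone_figure from where it was at the start of the episode above 0.015 m or angle between cone_figure's own z axis and vertical above 0.35 rad).
It fails at once if the brim figure is pulled up, knocked or tilted (distance of brim_figure from where it was at the start of the episode above 0.015 m or angle between brim_figure's own z axis and vertical above 0.35 rad).
It also fails if it takes over 58 s, if anything falls off the work surface, if the arm or the gripper's body presses on something with over 40 N, if the wrist force passes 120 N, or if a joint passes its speed limit or range.

ROBOT

A 6-joint arm with a two-finger parallel gripper is mounted at the origin on the work surface. World frame = base frame: x ahead of the robot, y to its left, z up, the work surface at z = 0. Lengths are in m, angles in rad, forces in N, time in s.
With the tool pointing down it reaches from about 0.4 to 0.825 m from the base axis. Payload 7 kg.
Tool frame: the origin (TCP) lies at the very end of the fingers, on their centre line; the grasp point (between the pads) lies 19 mm behind it (arm.pinch_z is the z of the grasp point in the tool frame, in m); z points along the fingers, y is the direction in which the jaws open and shut (so a half turn about z gives the same grasp; the last joint's range is limited). The gripper opens to 88 mm and grips with 3 to 60 N. Pads are 19 mm wide; open, the fingers measure 130 mm over their backs; the gripper's body (78 mm by 193 mm) begins 47 mm behind the grasp point.
Start: joints at [-0.991, 0.359, 0.012, 0, -1.224, -0.288], TCP at [0.194, -0.646, 0.227] pointing down, gripper open.
Joint ranges: [-3.07, 3.07], [-1.43, 2.12], [-1.02, 1.25], [-3.03, 1.67], [-3.05, -0], [-3.03, 3.03]. Speed limits (rad/s): [2.39, 2.39, 3.01, 3.14, 3.14, 3.14].

INTERFACE

Orientations are given as [roll, pitch, yaw] about the fixed x, y, z axes, in that order (R = Rz(yaw) Ry(pitch) Rx(roll)).
In Python, from station import arm gives the robot as it stands.
- The arm moves only by the tool drive_tool, never from a script. Its argument "targets" is a list of rows, each a list of 6 numbers: the shift along the world's x, y, z in units of 0.04 m (1.0 is 0.04 m), then the turn, a rotation vector about the world's x, y, z in units of 6 degrees (1.0 is 6 degrees). In form: [[x, y, z, wx, wy, wz], ...]. A call has 1 to 5 rows; each row shifts and turns the commanded pose from where the row before left it; what a row does not reach is not made up. A row lasts 1/8 s, in which the tool goes at most 62.5 mm and 10.7 degrees, less where a joint would pass 70% of its speed; a pose out of reach is approached as far as the arm can. A call with a number of a shift or a turn outside -1 to 1 is refused whole. A call with a gripper value outside its range is refused whole. "claw" is the opening, from 0 (shut) to 1 (fully open), set as the call begins (left out, the last holds). The fingers move at their own pace and stop on an object; "newtons" is the grip in N (left out, the last holds). Time passes only in rows, so rows that do not move let the fingers close. It gives the time, the measured TCP pose, the force and the opening at its end, in the units of the state.
- arm.get_state(): the state, without advancing time (a new reading comes with each control period).
- arm.grab_frame(name): name is "scene" or "top" or "wrist"; returns (picture, depth): 384x512x3 uint8, red, green, blue; 384x512 float32, m along the optical axis (not along the pixel's ray), 0 where there is no reading.
- arm.get_calibration(name): a dict with "mtx" (3x3 intrinsics, pixels), "origin" and "rotation" of the camera in the world. Camera axes: x right, y up, looking along -z (the intrinsics and any distortion apply to the point x, -y, -z); pixel columns grow to the right and rows downward; lengths in m; the calibration is good to about 2 mm. A picture is of the moment at which its call begins: read the wrist's pose just before it. get_calibration takes no time and is no camera call; for the wrist camera it gives the pose at the moment of the call.
- arm.job_done(): hands the job in, once; it reports no verdict.
Trained networks look in the newest picture that a camera, given by its name, has taken for a name from the list of things; names that differ only in an ending like _2 or _b are one class to them, and where a whole thing is asked for, a point or a joint stands for the part that bears it (a point fixed in the world has none). Each returns a list of dicts, best first, with "score" (0 to 1); they miss things now and then, are a little off and sometimes report something else, mostly with a low value. They report only what shows in the picture. A call takes as long as a camera call.
- arm.search_frame(target, camera): "point" ([x, y, z] in m, in the coordinates of the camera as it stood for that picture, good to about 4 mm: the middle of the surface that is visible of it).
- arm.cut_out(target, camera): "pixels" (384x512 bool, what is visible of it).
- arm.landmark_of(target, camera): "point" ([x, y, z] in m, in the coordinates of the camera as it stood for that picture, good to about 4 mm: a listed point, or the origin of a listed thing).
The state is a dict: "t": time; "q": joint angles; "qd": joint speeds; "joint_efforts": joint torques, N m; "eef_pos": TCP position; "ee_rot": TCP orientation; "force": force on the tool from outside, world axes, zero at the start; "moment": the same for the moment, N m; "width": finger opening in m.
Only numpy, scipy, OpenCV 4.12 (cv2) and the standard library are available. Lean on these libraries where they do the work, as an engineer would, in place of code of your own. Each camera call takes 0.05 s, during which the arm holds its last target. There are 200 camera calls.

## Working session

There is one attempt and no reset: what is moved stays moved. The work goes in short steps, Python scripts to look and compute and a tool call to move; the robot and the scene stay as the last step left them, time stands still between calls to the robot, and variables do not carry over. Pictures are saved under pics/ and viewed, about 8 in all and at most 12, crops included, and the job is handed in when it is done.

Besides the shell and the picture viewer there is one more tool, called after ">>>" by a JSON object that holds its "op" and its "data". drive_tool: Moves the arm, as the interface text tells. Shifts and turns lie within -1 to 1; 1 stands for 0.04 m of shift or 6 degrees of turn. Its arguments: {"type":"object","properties":{"targets":{"type":"array"},"claw":{"type":"number"},"newtons":{"type":"number"}},"required":["targets"]}

```bash
mkdir -p pics; ls
cat > h.py <<'E'
import numpy as np, cv2
from station import arm
def world(p,cal): return np.array(cal["rotation"])@np.array(p)+np.array(cal["origin"])
def cloud(depth,cal):
    v,u=np.mgrid[:384,:512]; K=np.array(cal["mtx"])
    x=(u-K[0,2])/K[0,0]*depth; y=(v-K[1,2])/K[1,1]*depth
    P=np.stack([x,-y,-depth],-1)
    return P@np.array(cal["rotation"]).T+np.array(cal["origin"])
def save(n,im): cv2.imwrite("pics/"+n,im[:,:,::-1])
E
python3 - <<'E'
from h import *
np.set_printoptions(precision=4,suppress=True)
print(arm.get_state())
ims=[]
for c in ("scene","top"):
    cal=arm.get_calibration(c); im,d=arm.grab_frame(c); ims.append(im); np.savez(c+".npz",im=im,d=d,**{k:np.array(v) for k,v in cal.items() if k in("mtx","origin","rotation")})
    print(c,cal)
    for n in ("figure","cone_figure","brim_figure","rack","slide_base","carriage","carriage_socket","carriage_handle","carriage_notch","click_block"):
        r=arm.landmark_of(n,c)
        print(n,[(world(q["point"],cal).round(4).tolist(),round(q["score"],2)) for q in r[:3]])
save("a.png",cv2.resize(np.vstack(ims),(400,600))); save("top.png",ims[1]);save("scene.png",ims[0])
E
```

```text
pics
{'t': 0.0, 'q': array([-0.9909,  0.3594,  0.011 , -0.0003, -1.2241, -0.2881]), 'qd': array([ 0.0008,  0.0001, -0.0015,  0.0001, -0.0005,  0.0001]), 'joint_efforts': array([ -0.0003, -58.272 ,  29.3063,   6.9974,   0.007 ,  -0.0001]), 'eef_pos': array([ 0.194 , -0.646 ,  0.2256]), 'ee_rot': array([ 3.1399, -0.0002, -2.8499]), 'force': array([ 0.2118, -0.3629,  0.2368]), 'moment': array([ 0.0025,  0.034 , -0.0009]), 'width': 0.08730416947266757}
scene {'mtx': array([[414.3396,   0.    , 251.5009],
       [  0.    , 414.3396, 190.5451],
       [  0.    ,   0.    ,   1.    ]]), 'origin': array([0.9876, 0.281 , 0.8721]), 'rotation': array([0.5799, 0.001 , 2.1359])}
figure [([-0.8362, -1.5428, -0.9517], 0.63)]
cone_figure [([-0.9808, -1.6874, -1.0963], 0.53)]
brim_figure [([-0.9128, -1.6194, -1.0283], 0.89)]
rack [([-0.9189, -1.6256, -1.0344], 0.96)]
slide_base [([-1.4334, -2.14, -1.5489], 0.97)]
carriage [([-1.5593, -2.2659, -1.6748], 0.92)]
carriage_socket [([-1.4275, -2.1342, -1.5431], 0.81)]
carriage_handle [([-1.4758, -2.1825, -1.5913], 0.81)]
carriage_notch [([-1.4686, -2.1752, 
[... 185 characters left out ...]
 1.    ]]), 'origin': array([ 0.3378, -0.0137,  1.096 ]), 'rotation': array([ 0.189 ,  0.0018, -1.5627])}
figure [([2.0092, 1.6577, 2.7674], 0.58), ([2.0404, 1.6889, 2.7986], 0.51)]
cone_figure [([2.0218, 1.6703, 2.78], 0.57)]
brim_figure [([2.0214, 1.67, 2.7796], 0.77)]
rack [([2.0299, 1.6784, 2.788], 0.97), ([2.0254, 1.6739, 2.7835], 0.64)]
slide_base [([2.1039, 1.7524, 2.862], 0.68), ([2.0286, 1.6771, 2.7867], 0.16)]
carriage [([2.1271, 1.7756, 2.8853], 0.64)]
carriage_socket [([2.0387, 1.6873, 2.7969], 0.69)]
carriage_handle [([2.0261, 1.6746, 2.7842], 0.95), ([2.0093, 1.6578, 2.7674], 0.43)]
carriage_notch [([2.0907, 1.7392, 2.8488], 0.64)]
click_block [([2.1009, 1.7494, 2.8591], 0.58)]
```

The camera rotation is given as roll, pitch and yaw, so I'll fix the helper.

```bash
sed -i 's/np.array(cal\["rotation"\])/Rot.from_euler("xyz",cal["rotation"]).as_matrix()/; 1a from scipy.spatial.transform import Rotation as Rot' h.py
cat > det.py <<'E'
from h import *
def det(c,names):
    cal=arm.get_calibration(c); im,d=arm.grab_frame(c); P=cloud(d,cal)
    for n in names:
        r=arm.landmark_of(n,c); s=arm.cut_out(n,c)
        print(c,n,[(world(q["point"],cal).round(4).tolist(),round(q["score"],2)) for q in r[:3]])
        for q in s[:2]:
            m=q["pixels"]; X=P[m&(d>0)]; v,u=np.nonzero(m)
            if len(X): print("   mask",round(q["score"],2),"px",u.mean().round(),v.mean().round(),m.sum(),"med",np.median(X,0).round(4),"zmax",np.percentile(X[:,2],98).round(4))
    return im,d,P
E
python3 - <<'E'
from det import *
ims=[det(c,("figure","cone_figure","brim_figure","rack","slide_base","carriage","carriage_socket","carriage_handle","carriage_notch","click_block"))[0] for c in ("scene","top")]
E
```

```text
scene figure [([0.5189, 0.1897, 0.0062], 0.74), ([0.5389, 0.3065, 0.0063], 0.55)]
   mask 0.58 px 376.0 256.0 247 med [0.5461 0.3073 0.0723] zmax 0.0947
scene cone_figure [([0.5211, 0.1858, 0.0074], 0.63)]
   mask 0.75 px 329.0 223.0 234 med [0.5317 0.1909 0.0794] zmax 0.1085
scene brim_figure [([0.5278, 0.2486, 0.0059], 0.69)]
   mask 0.72 px 353.0 237.0 366 med [0.5383 0.249  0.0911] zmax 0.107
scene rack [([0.5256, 0.2449, 0.0001], 0.9)]
   mask 0.67 px 348.0 252.0 2282 med [0.5493 0.2578 0.0328] zmax 0.043
scene slide_base []
   mask 0.66 px 191.0 168.0 6012 med [ 0.5372 -0.1912  0.0121] zmax 0.0597
   mask 0.22 px 353.0 237.0 355 med [0.5384 0.2488 0.0911] zmax 0.107
scene carriage [([0.498, -0.3117, -0.0013], 0.93)]
   mask 0.89 px 162.0 136.0 1042 med [ 0.5113 -0.2943  0.0445] zmax 0.0842
scene carriage_socket [([0.5086, -0.2764, 0.0508], 0.6)]
   mask 0.92 px 162.0 136.0 1176 med [ 0.512  -0.2957  0.0413] zmax 0.0844
scene carriage_handle [([0.5021, -0.3469, 0.068], 0.95)]
   mask 0.9 px 162.0 136.0 1071 med [ 0.5112 -0.2944  0.0439] zmax 0.0843
scene carriage_notch [([0.5453
[... 803 characters left out ...]
, 0.0007], 0.95)]
   mask 0.77 px 350.0 202.0 9063 med [ 0.5287 -0.2089  0.0145] zmax 0.0568
top carriage [([0.5046, -0.3089, -0.002], 0.72)]
   mask 0.76 px 400.0 212.0 1637 med [ 0.503  -0.3026  0.0486] zmax 0.0871
top carriage_socket []
   mask 0.97 px 400.0 212.0 1569 med [ 0.503  -0.3063  0.0495] zmax 0.0873
top carriage_handle [([0.5033, -0.3457, 0.0659], 0.73)]
   mask 0.74 px 400.0 212.0 1556 med [ 0.5038 -0.3048  0.0496] zmax 0.0873
top carriage_notch [([0.5472, -0.2879, 0.026], 0.76)]
   mask 0.87 px 400.0 212.0 1613 med [ 0.5032 -0.3051  0.0491] zmax 0.0871
top click_block [([0.5806, -0.1782, 0.0085], 0.68)]
   mask 0.77 px 340.0 181.0 289 med [ 0.5728 -0.1787  0.0415] zmax 0.0475
```

View pics/top.png

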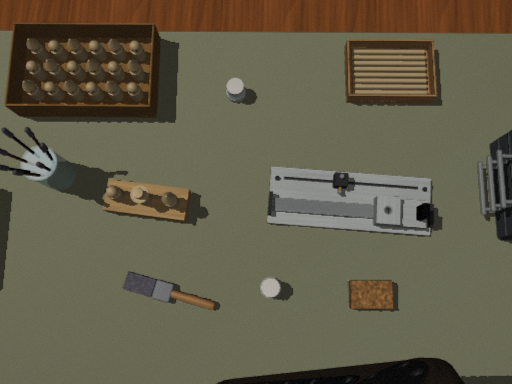

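View pics/scene.png

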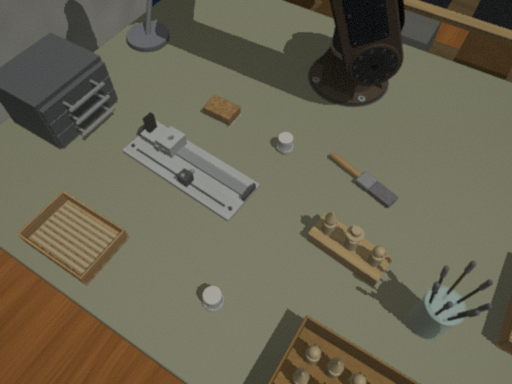

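The top image shows the rack at about (147,200). Its three figures are the bare-headed one at (113,193), the brim at (140,195) and the cone at (170,200). The slide has its socket near (388,210), its handle at (424,212) and the ball catch at (341,181). The scene image agrees on all of these, so the figure is the +y one at roughly (0.538, 0.306). I'll go to the rack by way of the slide and look with the wrist camera.

>>> {"op": "drive_tool", "data": {"targets": [[0.66, 0.96, 0.2, 0, 0, 1], [0.66, 0.96, 0.2, 0, 0, 1], [0.66, 0.96, 0.2, 0, 0, 1], [0.66, 0.96, 0.2, 0, 0, 1], [0.66, 0.96, 0.2, 0, 0, 1]], "claw": 1, "newtons": 25}}

```text
t: 3.82
eef_pos: [0.3268, -0.4532, 0.267]
ee_rot: [-3.141, 0.0, -2.323]
force: [-0.3, -0.3, 0.1]
width: 0.0878
```

>>> {"op": "drive_tool", "data": {"targets": [[0.66, 0.96, 0.2, 0, 0, 1], [0.66, 0.96, 0.2, 0, 0, 1], [0.66, 0.96, 0.2, 0, 0, 1], [0.66, 0.96, 0.2, 0, 0, 1], [0.66, 0.96, 0.2, 0, 0, 1]]}}

```text
t: 4.45
eef_pos: [0.4589, -0.261, 0.3071]
ee_rot: [-3.141, 0.0, -1.799]
force: [0.3, -0.5, 0.4]
width: 0.0876
```

>>> {"op": "drive_tool", "data": {"targets": [[0, 0, 0, 0, 0, 0.8], [0, 0, 0, 0, 0, 0], [0, 0, 0, 0, 0, 0]]}}

```text
t: 4.82
eef_pos: [0.4579, -0.2627, 0.3065]
ee_rot: [3.141, -0.0, -1.721]
force: [0.8, 0.1, -0.4]
width: 0.0876
```

Run:
```python
from det import *
print(arm.get_state())
print(arm.get_calibration("wrist"))
im,d,P=det("wrist",("slide_base","carriage","carriage_socket","carriage_handle","carriage_notch","click_block"))
save("w1.png",im); np.savez("w1.npz",im=im,d=d,P=P)
```

```text
{'t': 4.825, 'q': array([-1.49049504e-01,  7.08135275e-02, -1.78361878e-01,  7.90489032e-06,
       -1.32173011e+00, -1.31726877e-03]), 'qd': array([-0.00579054,  0.00066309, -0.00040924, -0.00074953,  0.0015913 ,
        0.00643745]), 'joint_efforts': array([ 3.85164879e-01, -3.61054552e+01,  3.03107786e+01,  7.20429853e+00,
        4.29962086e-02,  3.13246844e-02]), 'eef_pos': array([ 0.45787192, -0.26270881,  0.30652668]), 'ee_rot': array([ 3.14148348e+00, -7.80457566e-06, -1.72116115e+00]), 'force': array([ 0.82426335,  0.10380601, -0.38959315]), 'moment': array([-0.02811793,  0.07862495, -0.03355633]), 'width': 0.08760458697291654}
{'mtx': array([[339.39423671,   0.        , 260.93455869],
       [  0.        , 339.39423671, 193.71351837],
       [  0.        ,   0.        ,   1.        ]]), 'origin': array([ 0.44488289, -0.34239653,  0.46371336]), 'rotation': array([-3.03620948e-01, -5.20820648e-05,  2.99210168e+00])}
wrist slide_base [([0.5118, -0.1977, 0.0004], 0.72)]
   mask 0.58 px 210.0 168.0 19700 med [ 0.5248 -0.2582  0.0118] zmax 0.0729
wrist carriage [([0.5035, -0.3044, 0.0008], 0.63)]
   mask 0.7 px 217.0 124.0 4732 med [ 0.5031 -0.3067  0.0433] zmax 0.0854
wrist carriage_socket []
   mask 0.68 px 217.0 124.0 4786 med [ 0.5034 -0.3068  0.039 ] zmax 0.0854
wrist carriage_handle [([0.5029, -0.3438, 0.0666], 0.81), ([0.545, -0.2877, 0.0256], 0.57)]
   mask 0.77 px 217.0 124.0 4757 med [ 0.5033 -0.3067  0.0414] zmax 0.0854
wrist carriage_notch [([0.5433, -0.2903, 0.0313], 0.67)]
   mask 0.75 px 217.0 125.0 4755 med [ 0.5034 -0.3064  0.0413] zmax 0.0854
wrist click_block [([0.5748, -0.1777, 0.0119], 0.75)]
   mask 0.71 px 186.0 224.0 704 med [ 0.572  -0.1826  0.0402] zmax 0.0451
```

View pics/w1.png

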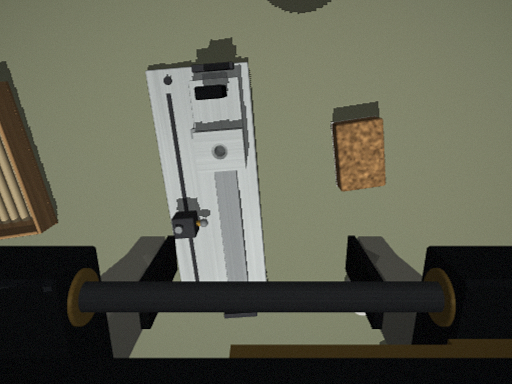

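The wrist image shows the socket hole at about (220,151), the handle top at (210,92) and the ball catch at (185,224) with its ball at (204,223). I'll fit the tower top, handle top, base plate and catch block from the depth.

```bash
cat > fit.py <<'E'
from h import *
def rect(X):
    (c,s,a)=cv2.minAreaRect((X[:,:2]*1000).astype(np.float32)); return np.round(c,1),np.round(s,1),round(a,1)
def slide(im,P,roi=None):
    z=P[...,2]; x,y=P[...,0],P[...,1]
    near=(x>.42)&(x<.66)&(y>-.42)&(y<0)
    def blob(lo,hi,ex=None):
        m=(near&(z>lo)&(z<hi)).astype(np.uint8)
        if ex is not None: m&=ex
        n,l,st,_=cv2.connectedComponentsWithStats(m); k=1+np.argmax(st[1:,4]); return l==k
    t=blob(.047,.057); print("tower",rect(P[t]),P[t].mean(0).round(4),t.sum())
    h=blob(.080,.092); print("handle top",rect(P[h]),P[h].mean(0).round(4),h.sum())
    b=((z>.035)&(z<.05)&near&(np.hypot(x-.573,y+.18)<.035)); print("block",rect(P[b]),P[b].mean(0).round(4),b.sum())
    # hole: dark pixels within the tower outline
    hull=np.zeros(t.shape,np.uint8); cs,_=cv2.findContours(t.astype(np.uint8),0,2); cv2.fillConvexPoly(hull,cv2.convexHull(max(cs,key=len)),1)
    hull=cv2.erode(hull,np.ones((7,7)))
    g=cv2.cvtColor(im,cv2.COLOR_RGB2GRAY); dk=(hull>0)&(g<np.median(g[hull>0])-35)
    v,u=np.nonzero(dk); print("hole px",u.mean(),v.mean(),dk.sum(),u.min(),u.max(),v.min(),v.max())
    return u.mean(),v.mean()
def ray(u,v,cal,z):
    K=cal["mtx"]; r=Rot.from_euler("xyz",cal["rotation"]).as_matrix()@np.array([(u-K[0,2])/K[0,0],-(v-K[1,2])/K[1,1],-1]); o=np.array(cal["origin"])
    return o+r*(z-o[2])/r[2]
E
python3 - <<'E'
from fit import *
f=np.load("w1.npz"); u,v=slide(f["im"],f["P"])
cal=arm.get_calibration("wrist"); print("hole",ray(u,v,cal,.052).round(4))
P=f["P"]; m=(abs(P[...,2]-.012)<.003)&(P[...,0]>.42)&(P[...,0]<.68); print("table z",np.median(P[60:100,300:330,2])); print("base",rect(P[m]))
f=np.load("top.npz"); P=cloud(f["d"],f); u,v=slide(f["im"],P); print("hole",ray(u,v,f,.052).round(4))
m=((abs(P[...,2]-.012)<.003)&(P[...,0]>.4)&(P[...,0]<.68)&(P[...,1]<0.05)&(P[...,1]>-.42)).astype(np.uint8)
n,l,st,_=cv2.connectedComponentsWithStats(m);print("base",rect(P[l==1+np.argmax(st[1:,4])]))
E
```

```text
tower (array([ 507.1, -276.7]), array([50.3, 60.1]), 86.0) [ 0.507  -0.2773  0.0508] 1898
handle top (array([ 501.9, -346.4]), array([14., 30.]), 85.9) [ 0.5017 -0.3464  0.0848] 380
block (array([ 575.8, -179.4]), array([30.3, 30.4]), 85.8) [ 0.575  -0.1807  0.0409] 482
hole px 219.4121212121212 151.76969696969698 165 212 226 145 158
hole [ 0.5067 -0.2752  0.052 ]
table z -0.0010246951326774445
base (array([ 533.3, -224.9]), array([312.1, 130. ]), 86.0)
tower (array([ 507.7, -277.6]), array([51.2, 60.5]), 86.1) [ 0.5075 -0.2769  0.0527] 634
handle top (array([ 502.8, -347. ]), array([16. , 30.4]), 87.0) [ 0.5023 -0.3465  0.0863] 116
block (array([ 570.9, -179.3]), array([28.7, 39.8]), 89.0) [ 0.5756 -0.1794  0.0429] 193
hole px 387.48936170212767 209.6595744680851 47 384 391 206 213
hole [ 0.5082 -0.2768  0.052 ]
base (array([ 559.6, -204.3]), array([360.3,  82.5]), 86.0)
```

The slide is consistent: yaw −4.0°, socket (0.507, −0.2766), handle (0.502, −0.3464) and block (0.5758, −0.1794), which leaves about 112 mm of travel to the click. Next I'll fit the rack and figure from the fixed cameras.

Run:
```python
from fit import *
from scipy.optimize import least_squares
for c in ("top","scene"):
    f=np.load(c+".npz"); P=cloud(f["d"],f); x,y,z=np.moveaxis(P,-1,0)
    roi=(x>.45)&(x<.62)&(y>.13)&(y<.36)
    m=(roi&(abs(z-.034)<.005)).astype(np.uint8); n,l,st,_=cv2.connectedComponentsWithStats(m)
    print(c,"rack",rect(P[l==1+np.argmax(st[1:,4])]))
    for n,(a,b) in dict(fig=(.538,.306),brim=(.529,.247),cone=(.521,.187)).items():
        X=P[(np.hypot(x-a,y-b)<.025)&(z>.07)]; Y=X
        fun=lambda p:np.linalg.norm(Y-p,axis=1)-.013
        s=least_squares(fun,[a,b,.082],loss="soft_l1",f_scale=.001)
        print(n,len(X),"zmax",X[:,2].max().round(4),"sphere",s.x.round(4),np.median(abs(s.fun)).round(4))
```

```text
top rack (array([530.4, 246.2]), array([180.8,  71. ]), 82.9)
fig 155 zmax 0.0981 sphere [0.5373 0.3053 0.0818] 0.0011
brim 274 zmax 0.1097 sphere [0.5299 0.2462 0.0948] 0.0024
cone 169 zmax 0.1131 sphere [0.5226 0.1864 0.0908] 0.0015
scene rack (array([530. , 248.1]), array([180.2,  72.3]), 82.3)
fig 156 zmax 0.0969 sphere [0.5375 0.3075 0.0807] 0.0009
brim 257 zmax 0.1089 sphere [0.5306 0.2481 0.0933] 0.0025
cone 168 zmax 0.1124 sphere [0.5231 0.1889 0.0881] 0.0015
```

>>> {"op": "drive_tool", "data": {"targets": [[0.13, 0.95, -0.15, 0, 0, 0.2], [0.13, 0.95, -0.15, 0, 0, 0], [0.13, 0.95, -0.15, 0, 0, 0], [0.13, 0.95, -0.15, 0, 0, 0], [0.13, 0.95, -0.15, 0, 0, 0]]}}

```text
t: 6.1
eef_pos: [0.4842, -0.0712, 0.2765]
ee_rot: [-3.141, 0.0, -1.698]
force: [0.1, -0.5, 1.1]
width: 0.0877
```

>>> {"op": "drive_tool", "data": {"targets": [[0.13, 0.95, -0.15, 0, 0, 0], [0.13, 0.95, -0.15, 0, 0, 0], [0.13, 0.95, -0.15, 0, 0, 0], [0.13, 0.95, -0.15, 0, 0, 0], [0.13, 0.95, -0.15, 0, 0, 0]]}}

```text
t: 6.72
eef_pos: [0.5102, 0.1189, 0.2465]
ee_rot: [-3.141, 0.0, -1.698]
force: [0.3, 0.1, -0.6]
width: 0.0875
```

>>> {"op": "drive_tool", "data": {"targets": [[0.13, 0.95, -0.15, 0, 0, 0], [0.13, 0.95, -0.15, 0, 0, 0], [0.13, 0.95, -0.15, 0, 0, 0], [0.13, 0.95, -0.15, 0, 0, 0], [0, 0, 0, 0, 0, 0]]}}

```text
t: 7.35
eef_pos: [0.5309, 0.2717, 0.2213]
ee_rot: [3.141, -0.001, -1.696]
force: [0.3, 0.3, 0.6]
width: 0.0877
```

>>> {"op": "drive_tool", "data": {"targets": [[0.16, 0.87, 0, 0, 0, 0], [0, 0, -1, 0, 0, 0], [0, 0, -1, 0, 0, 0], [0, 0, 0, 0, 0, 0], [0, 0, 0, 0, 0, 0]]}}

```text
t: 7.98
eef_pos: [0.5383, 0.3045, 0.1443]
ee_rot: [-3.14, 0.001, -1.698]
force: [0.2, 0.1, 1.0]
width: 0.0878
```

Run:
```python
from det import *
print(arm.get_state()["eef_pos"],arm.get_state()["ee_rot"])
a,d,P=det("top",("figure",)); s,_,_=det("scene",("figure",))
save("g1.png",np.hstack([a[130:280,60:240],s[150:300,260:440]]).repeat(2,0).repeat(2,1))
```

```text
[0.53827478 0.30453528 0.14428762] [-3.14000743e+00  9.00299913e-04 -1.69771325e+00]
top figure [([0.5045, -0.3104, 0.0016], 0.49), ([0.5393, 0.3007, 0.0061], 0.48)]
   mask 0.49 px 115.0 193.0 247 med [0.5343 0.2998 0.0804] zmax 0.0966
scene figure [([0.5379, 0.308, 0.0074], 0.66)]
   mask 0.46 px 373.0 262.0 56 med [0.5505 0.3087 0.0531] zmax 0.1384
   mask 0.36 px 162.0 136.0 1109 med [ 0.5104 -0.2942  0.044 ] zmax 0.0848
```

View pics/g1.png

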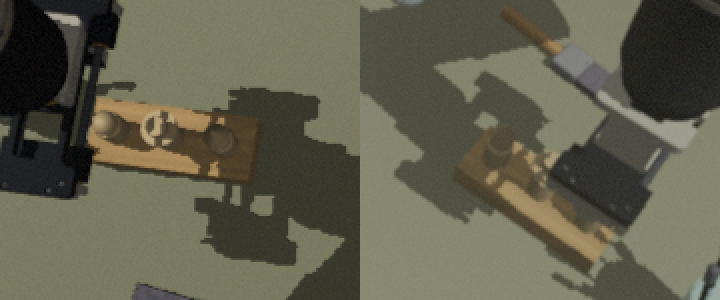

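The gripper is above the bare figure at the +y end of the rack (left picture, beside the head at (105,125)), and the brim and cone figures are clear. I'll descend and grip.

>>> {"op": "drive_tool", "data": {"targets": [[-0.02, 0.05, -0.8, 0, 0, 0], [0, 0, -0.8, 0, 0, 0], [0, 0, -0.6, 0, 0, 0], [0, 0, -0.33, 0, 0, 0], [0, 0, 0, 0, 0, 0]]}}

```text
t: 8.9
eef_pos: [0.5364, 0.3061, 0.0409]
ee_rot: [3.141, -0.001, -1.698]
force: [0.7, -1.0, 0.2]
width: 0.0874
```

>>> {"op": "drive_tool", "data": {"targets": [[0, 0, 0, 0, 0, 0], [0, 0, 0, 0, 0, 0], [0, 0, 0, 0, 0, 0], [0, 0, 0, 0, 0, 0], [0, 0, 0, 0, 0, 0]], "claw": 0, "newtons": 25}}

```text
t: 9.52
eef_pos: [0.5366, 0.3064, 0.0415]
ee_rot: [-3.142, 0.0, -1.698]
force: [0.2, -0.5, 0.1]
width: 0.0431
```

>>> {"op": "drive_tool", "data": {"targets": [[0, 0, 0, 0, 0, 0], [0, 0, 0, 0, 0, 0], [0, 0, 0, 0, 0, 0], [0, 0, 0, 0, 0, 0]]}}

```text
t: 10.02
eef_pos: [0.5366, 0.3064, 0.0413]
ee_rot: [3.142, -0.0, -1.698]
force: [0.3, 0.5, -0.2]
width: 0.0297
```

>>> {"op": "drive_tool", "data": {"targets": [[0, 0, 0.3, 0, 0, 0], [0, 0, 0.5, 0, 0, 0], [0, 0, 1, 0, 0, 0], [0, 0, 1, 0, 0, 0], [0, 0, 1, 0, 0, 0]]}}

```text
t: 10.65
eef_pos: [0.5362, 0.3061, 0.1955]
ee_rot: [3.142, 0.0, -1.698]
force: [0.3, -1.2, -0.3]
width: 0.0294
```

>>> {"op": "drive_tool", "data": {"targets": [[-0.05, -0.97, 0, 0, 0, 0.3], [-0.05, -0.97, 0, 0, 0, 0.25], [-0.05, -0.97, 0, 0, 0, 0], [-0.05, -0.97, 0, 0, 0, 0], [-0.05, -0.97, 0, 0, 0, 0]]}}

```text
t: 11.28
eef_pos: [0.5261, 0.1111, 0.1942]
ee_rot: [-3.141, 0.0, -1.64]
force: [0.8, -0.1, -0.7]
width: 0.0294
```

>>> {"op": "drive_tool", "data": {"targets": [[-0.05, -0.97, 0, 0, 0, 0], [-0.05, -0.97, 0, 0, 0, 0], [-0.05, -0.97, 0, 0, 0, 0], [-0.05, -0.97, 0, 0, 0, 0], [-0.05, -0.97, 0, 0, 0, 0]]}}

```text
t: 11.9
eef_pos: [0.5161, -0.0829, 0.1942]
ee_rot: [-3.141, 0.0, -1.64]
force: [-0.3, -0.4, -0.7]
width: 0.0295
```

>>> {"op": "drive_tool", "data": {"targets": [[-0.05, -0.97, 0, 0, 0, 0], [-0.05, -0.97, 0, 0, 0, 0], [-0.05, -0.97, 0, 0, 0, 0], [-0.05, -0.97, 0, 0, 0, 0], [-0.05, -0.97, 0, 0, 0, 0]]}}

```text
t: 12.52
eef_pos: [0.5061, -0.2768, 0.1942]
ee_rot: [-3.141, 0.0, -1.64]
force: [0.0, 1.0, -0.4]
width: 0.0294
```

>>> {"op": "drive_tool", "data": {"targets": [[0, 0, -0.8, 0, 0, 0], [0, 0, -0.5, 0, 0, 0], [0, 0, 0, 0, 0, 0], [0, 0, 0, 0, 0, 0]]}}

```text
t: 13.02
eef_pos: [0.5071, -0.2758, 0.1427]
ee_rot: [-3.14, -0.0, -1.64]
force: [-0.4, -0.6, -0.6]
width: 0.0296
```

Run:
```python
from det import *
from fit import *
print(arm.get_state()["eef_pos"],arm.get_state()["ee_rot"])
for c in ("wrist","scene"):
    cal=arm.get_calibration(c)
    a,d,P=det(c,("figure","carriage_socket"))
    np.savez("p_"+c+".npz",im=a,d=d,P=P)
    save("p_%s.png"%c,a if c=="wrist" else a[80:220,90:250].repeat(3,0).repeat(3,1))
```

```text
[ 0.50710934 -0.27575116  0.14265427] [-3.14039436e+00 -4.67712489e-04 -1.63982088e+00]
wrist figure [([0.5025, -0.2754, 0.1087], 0.67)]
   mask 0.9 px 261.0 271.0 4049 med [ 0.5057 -0.2854  0.1714] zmax 0.1954
wrist carriage_socket [([0.5038, -0.2752, 0.0502], 0.69)]
   mask 0.82 px 260.0 153.0 11525 med [ 0.5048 -0.3067  0.0461] zmax 0.0855
scene figure [([0.5082, -0.2733, 0.1081], 0.62)]
   mask 0.56 px 166.0 113.0 158 med [ 0.5107 -0.2637  0.1508] zmax 0.176
scene carriage_socket [([0.5063, -0.2775, 0.0535], 0.63), ([0.5015, -0.3467, 0.0696], 0.51), ([0.5738, -0.1803, 0.0137], 0.21)]
   mask 0.9 px 162.0 136.0 1073 med [ 0.5122 -0.2932  0.0422] zmax 0.083
```

View pics/p_wrist.png

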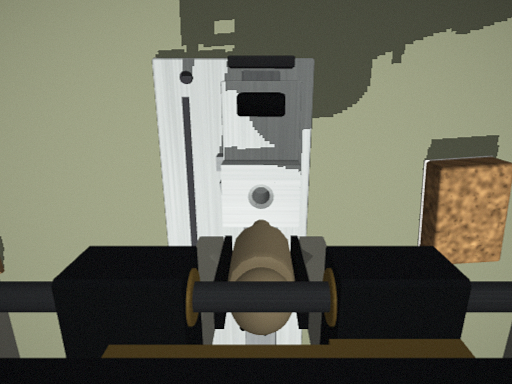

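View pics/p_scene.png

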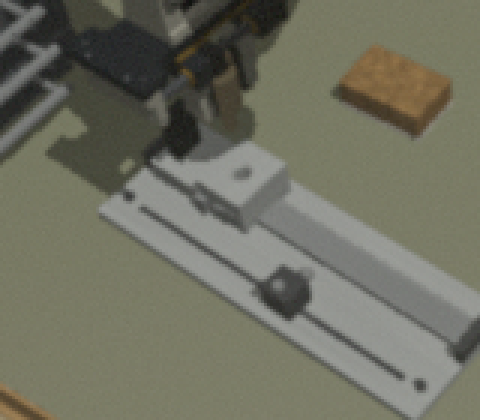

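The wrist picture shows the socket at (261,196) and the peg foot at (261,222), upright and in line. I'll measure the along-rail offset.

Run:
```python
from fit import *
f=np.load("p_wrist.npz"); cal=arm.get_calibration("wrist"); u,v=slide(f["im"],f["P"])
g=cv2.cvtColor(f["im"],cv2.COLOR_RGB2GRAY)
c=cv2.HoughCircles(g[170:222,230:295],cv2.HOUGH_GRADIENT,1,50,param1=80,param2=10,minRadius=9,maxRadius=17); print(c)
print("ring",ray(261,196,cal,.052).round(4))
P=f["P"]
for v in range(216,250,3): print(v,g[v,261],P[v,261].round(4))
X=P[(P[...,2]>.150)&(P[...,2]<.195)&(np.hypot(P[...,0]-.507,P[...,1]+.276)<.02)]
for lo in (.14,.145,.15,.155,.16,.165,.17,.175,.18,.185,.19): 
  Y=P[(abs(P[...,2]-lo)<.0025)&(np.hypot(P[...,0]-.507,P[...,1]+.276)<.022)]
  if len(Y)>20: print(lo,len(Y),"x",Y[:,0].min().round(4),Y[:,0].max().round(4),"ymin",np.percentile(Y[:,1],5).round(4))
```

```text
tower (array([ 506.9, -276.6]), array([50.6, 60.2]), 86.0) [ 0.5069 -0.278   0.0509] 4553
handle top (array([ 502. , -346.4]), array([13.2, 29.9]), 86.1) [ 0.5019 -0.3465  0.0848] 1107
block (array([0., 0.]), array([0., 0.]), 0.0) [nan nan nan] 0
hole px 263.09124767225325 197.35940409683425 537 248 297 166 223
[[[30.5 25.5 12.1]]]
ring [ 0.5055 -0.2771  0.052 ]
216 235 [ 0.5073 -0.2605  0.052 ]
219 191 [ 0.5075 -0.2572  0.0499]
222 83 [ 0.5058 -0.2808  0.1143]
225 82 [ 0.5052 -0.2893  0.1394]
228 87 [ 0.5052 -0.2894  0.1435]
231 86 [ 0.5052 -0.2893  0.1471]
234 86 [ 0.5052 -0.2893  0.1506]
237 86 [ 0.5052 -0.2896  0.1545]
240 88 [ 0.5052 -0.2896  0.1579]
243 85 [ 0.5052 -0.2894  0.1606]
246 88 [ 0.5052 -0.2895  0.1638]
249 87 [ 0.5052 -0.2888  0.1654]
0.14 180 x 0.4878 0.5238 ymin -0.2896
0.145 320 x 0.4869 0.5256 ymin -0.2896
0.15 357 x 0.4871 0.5259 ymin -0.2897
0.155 390 x 0.4869 0.5258 ymin -0.2896
0.16 487 x 0.4854 0.5268 ymin -0.2896
0.165 474 x 0.4855 0.5272 ymin -0.2896
0.17 1146 x 0.4873 0.5256 ymin -0.289
0.175 308 x 0.4869 0.5258 ymin -0.2875
0.18 381 x 0.4868 0.5259 ymin -0.2877
0.185 528 x 0.4871 0.526 ymin -0.2877
0.19 590 x 0.4877 0.5258 ymin -0.2753fit.py:13: RuntimeWarning: Mean of empty slice.
  b=((z>.035)&(z<.05)&near&(np.hypot(x-.573,y+.18)<.035)); print("block",rect(P[b]),P[b].mean(0).round(4),b.sum())
  ret = um.true_divide(
```

The body's front surface puts the figure about 2 mm to +y of the socket, with x aligned. I'll shift −1.8 mm in y and descend while watching the force.

>>> {"op": "drive_tool", "data": {"targets": [[0, -0.045, -0.6, 0, 0, 0], [0, 0, -0.5, 0, 0, 0], [0, 0, -0.25, 0, 0, 0], [0, 0, -0.15, 0, 0, 0], [0, 0, 0, 0, 0, 0]]}}

```text
t: 14.15
eef_pos: [0.5066, -0.2775, 0.0814]
ee_rot: [3.141, -0.0, -1.64]
force: [-0.2, 0.1, -0.7]
width: 0.0297
```

>>> {"op": "drive_tool", "data": {"targets": [[0, 0, -0.1, 0, 0, 0], [0, 0, -0.1, 0, 0, 0], [0, 0, 0, 0, 0, 0]]}}

```text
t: 14.52
eef_pos: [0.5065, -0.2774, 0.0732]
ee_rot: [3.141, 0.0, -1.64]
force: [-0.4, 1.0, -0.5]
width: 0.0292
```

>>> {"op": "drive_tool", "data": {"targets": [[0, 0, -0.12, 0, 0, 0], [0, 0, -0.12, 0, 0, 0], [0, 0, -0.08, 0, 0, 0], [0, 0, 0, 0, 0, 0]]}}

```text
t: 15.02
eef_pos: [0.5065, -0.2774, 0.0602]
ee_rot: [3.141, 0.0, -1.64]
force: [0.3, 1.1, -1.2]
width: 0.0302
```

>>> {"op": "drive_tool", "data": {"targets": [[0, 0, -0.05, 0, 0, 0], [0, 0, 0, 0, 0, 0], [0, 0, 0, 0, 0, 0]]}}

```text
t: 15.4
eef_pos: [0.5067, -0.2778, 0.0593]
ee_rot: [-3.141, -0.001, -1.64]
force: [-2.2, -1.0, 5.7]
width: 0.0296
```

Contact came at the expected height, TCP 0.0593. I'll press once more to confirm, then open.

>>> {"op": "drive_tool", "data": {"targets": [[0, 0, -0.05, 0, 0, 0], [0, 0, 0, 0, 0, 0], [0, 0, 0, 0, 0, 0]]}}

```text
t: 15.78
eef_pos: [0.5067, -0.2784, 0.0591]
ee_rot: [-3.14, -0.002, -1.639]
force: [-7.3, 1.0, 20.2]
width: 0.0295
```

>>> {"op": "drive_tool", "data": {"targets": [[0, 0, 0, 0, 0, 0], [0, 0, 0, 0, 0, 0], [0, 0, 0, 0, 0, 0], [0, 0, 0, 0, 0, 0]], "claw": 0.9}}

```text
t: 16.27
eef_pos: [0.5065, -0.2774, 0.0563]
ee_rot: [3.141, 0.0, -1.64]
force: [-0.7, 1.1, 0.9]
width: 0.0638
```

>>> {"op": "drive_tool", "data": {"targets": [[0, 0, 0.5, 0, 0, 0], [0, 0, 0.8, 0, 0, 0], [0, 0, 1, 0, 0, 0], [0, 0, 1, 0, 0, -1], [0, -0.3, 0, 0, 0, -1]]}}

```text
t: 16.9
eef_pos: [0.5086, -0.2898, 0.1924]
ee_rot: [-3.135, -0.0, -1.852]
force: [0.2, 0.2, -1.1]
width: 0.0791
```

>>> {"op": "drive_tool", "data": {"targets": [[0, -0.3, 0, 0, 0, -1], [0, -0.3, 0, 0, 0, -1], [0, -0.3, 0, 0, 0, -1], [-0.05, -0.3, 0, 0, 0, -1], [-0.06, -0.22, 0, 0, 0, -1]], "claw": 0.4}}

```text
t: 17.52
eef_pos: [0.502, -0.3466, 0.1882]
ee_rot: [3.141, -0.0, -2.377]
force: [0.5, -0.4, 0.0]
width: 0.037
```

>>> {"op": "drive_tool", "data": {"targets": [[0, 0, 0, 0, 0, -1], [0, 0, 0, 0, 0, -1], [0, 0, 0, 0, 0, -1], [0, 0, 0, 0, 0, -1], [0, 0, 0, 0, 0, -1]]}}

```text
t: 18.15
eef_pos: [0.5021, -0.3462, 0.1883]
ee_rot: [3.141, -0.0, -2.9]
force: [0.2, -0.4, -0.5]
width: 0.0351
```

>>> {"op": "drive_tool", "data": {"targets": [[0, 0, 0, 0, 0, -1], [0, 0, 0, 0, 0, -1], [0, 0, 0, 0, 0, -1], [0, 0, 0, 0, 0, 0], [0, 0, 0, 0, 0, 0]]}}

```text
t: 18.77
eef_pos: [0.5021, -0.3462, 0.1884]
ee_rot: [3.142, -0.0, 3.074]
force: [0.1, -0.0, 0.2]
width: 0.0348
```

Run:
```python
from det import *
from fit import *
print(arm.get_state()["eef_pos"],arm.get_state()["ee_rot"],arm.get_state()["q"].round(3),arm.get_state()["width"])
ims=[]
for c,n in (("scene",("figure","carriage_handle","carriage_socket")),("wrist",("carriage_handle","carriage_socket","figure"))):
    a,d,P=det(c,n); ims.append(a); np.savez("q_"+c+".npz",im=a,d=d,P=P)
save("q.png",np.hstack([cv2.resize(ims[0][60:240,90:270],(384,384)),ims[1][:,64:448]]))
```

```text
[ 0.50214946 -0.34620261  0.18840947] [ 3.14151379e+00 -2.29027488e-04  3.07441851e+00] [-0.284  0.28  -0.192 -0.    -1.1   -1.354] 0.0348146709262967
scene figure [([0.5076, -0.2767, 0.0247], 0.57), ([0.5012, -0.3092, -0.0018], 0.37)]
   mask 0.51 px 168.0 130.0 263 med [ 0.511  -0.2701  0.0839] zmax 0.1114
scene carriage_handle [([0.5027, -0.3495, 0.0672], 0.71)]
   mask 0.97 px 161.0 136.0 962 med [ 0.5152 -0.3014  0.0408] zmax 0.0851
scene carriage_socket [([0.5095, -0.275, 0.0534], 0.57)]
   mask 0.69 px 161.0 136.0 918 med [ 0.5153 -0.3003  0.0414] zmax 0.0851
   mask 0.56 px 329.0 223.0 311 med [0.5302 0.1902 0.0714] zmax 0.1082
wrist carriage_handle [([0.4995, -0.3446, 0.0657], 0.89)]
   mask 0.85 px 296.0 173.0 6768 med [ 0.4933 -0.3137  0.036 ] zmax 0.0853
wrist carriage_socket [([0.5036, -0.2744, 0.0523], 0.71)]
   mask 0.88 px 296.0 173.0 6732 med [ 0.4933 -0.3139  0.036 ] zmax 0.0853
wrist figure [([0.5052, -0.279, 0.0199], 0.82)]
   mask 0.97 px 344.0 191.0 1596 med [ 0.4995 -0.2818  0.1029] zmax 0.1119
```

View pics/q.png

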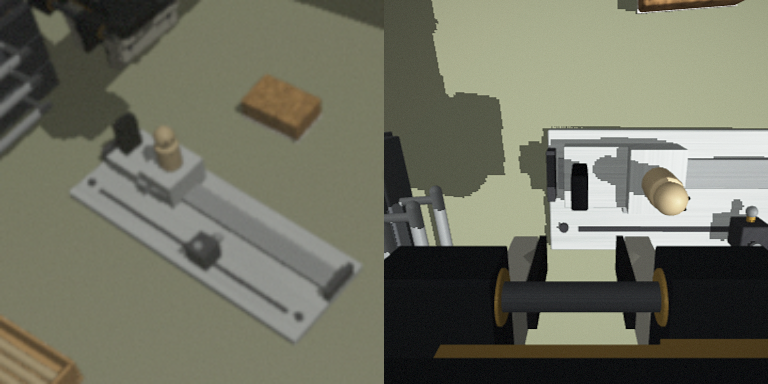

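The figure stands home in the socket: its top is at 0.112 m, against 0.113 expected. The handle is straight below the gripper. The grey cabinet lies close on the −y side, so I'll check clearance there before descending.

Run:
```python
from fit import *
for P in [cloud((f:=np.load(c+".npz"))["d"],f) for c in("top","scene")]:
    x,y,z=np.moveaxis(P,-1,0)
    for lo in (-.40,-.42,-.44,-.46,-.48,-.5):
        m=(x>.42)&(x<.62)&(y<lo+.02)&(y>lo)&(z>.02); print(lo,m.sum(),P[m][:,2].max() if m.any() else 0, (P[m][:,0].min(),P[m][:,0].max()) if m.any() else 0)
f=np.load("q_wrist.npz"); slide(f["im"],f["P"])
```

```text
-0.4 8 0.03372955173358383 (np.float64(0.5030221890402844), np.float64(0.5249105430903378))
-0.42 0 0 0
-0.44 0 0 0
-0.46 0 0 0
-0.48 82 0.13655500273362164 (np.float64(0.5045748083610575), np.float64(0.6143158901771584))
-0.5 991 0.140126046543242 (np.float64(0.49982730509170437), np.float64(0.6197444382933344))
-0.4 0 0 0
-0.42 0 0 0
-0.44 0 0 0
-0.46 0 0 0
-0.48 250 0.13483650382876944 (np.float64(0.500258660245244), np.float64(0.617859331856737))
-0.5 396 0.13573059669291532 (np.float64(0.5000002752782706), np.float64(0.619810965497471))
tower (array([ 506.2, -277.5]), array([50.6, 60.4]), 85.9) [ 0.4984 -0.2821  0.051 ] 2143
handle top (array([ 501.1, -347.4]), array([13.7, 30.1]), 86.4) [ 0.5004 -0.3471  0.0847] 620
block (array([ 571.9, -179.1]), array([30.9, 24.3]), 84.3) [ 0.5697 -0.1803  0.0404] 703
hole px 333.9841498559078 183.35446685878964 694 312 355 161 209
```

The way is clear: the cabinet starts at y=−0.46 and the gripper body ends at −0.443.

>>> {"op": "drive_tool", "data": {"targets": [[-0.01, -0.015, -1, 0, 0, 0], [0, 0, -1, 0, 0, 0], [0, 0, -0.7, 0, 0, 0], [0, 0, -0.4, 0, 0, 0], [0, 0, -0.15, 0, 0, 0]]}}

```text
t: 20.1
eef_pos: [0.5016, -0.3469, 0.058]
ee_rot: [3.142, -0.001, 3.072]
force: [-0.6, 0.6, 0.2]
width: 0.0347
```

>>> {"op": "drive_tool", "data": {"targets": [[0, 0, 0, 0, 0, 0], [0, 0, 0, 0, 0, 0], [0, 0, 0, 0, 0, 0], [0, 0, 0, 0, 0, 0], [0, 0, 0, 0, 0, 0]], "claw": 0, "newtons": 25}}

```text
t: 20.72
eef_pos: [0.5024, -0.3471, 0.0596]
ee_rot: [-3.141, 0.002, 3.072]
force: [-0.6, 0.9, 7.0]
width: 0.0137
```

>>> {"op": "drive_tool", "data": {"targets": [[0, 0, 0.05, 0, 0, 0], [0, 0, 0, 0, 0, 0], [0, 0, 0, 0, 0, 0]]}}

```text
t: 21.1
eef_pos: [0.5023, -0.3465, 0.0597]
ee_rot: [3.141, 0.001, 3.072]
force: [4.3, -0.3, -8.9]
width: 0.0138
```

The grip is rigid in z, so I'll halve the z offset. Then I'll slide along the rail direction (0.07, 0.998), covering about 88 mm of the expected 112 mm first.

>>> {"op": "drive_tool", "data": {"targets": [[0, 0, -0.025, 0, 0, 0], [0.01, 0.2, 0, 0, 0, 0], [0.028, 0.4, 0, 0, 0, 0], [0.028, 0.4, 0, 0, 0, 0], [0, 0, 0, 0, 0, 0]]}}

```text
t: 21.72
eef_pos: [0.5053, -0.3055, 0.0597]
ee_rot: [3.141, 0.002, 3.073]
force: [4.6, -0.5, -5.8]
width: 0.0139
```

>>> {"op": "drive_tool", "data": {"targets": [[0.028, 0.4, 0, 0, 0, 0], [0.028, 0.4, 0, 0, 0, 0], [0.028, 0.4, 0, 0, 0, 0], [0, 0, 0, 0, 0, 0], [0, 0, 0, 0, 0, 0]]}}

```text
t: 22.35
eef_pos: [0.5087, -0.258, 0.0597]
ee_rot: [3.141, 0.002, 3.073]
force: [6.3, 0.4, -4.6]
width: 0.014
```

>>> {"op": "drive_tool", "data": {"targets": [[0.02, 0.1, -0.015, 0, 0, 0], [0.007, 0.1, 0, 0, 0, 0], [0.007, 0.1, 0, 0, 0, 0], [0, 0, 0, 0, 0, 0]]}}

```text
t: 22.85
eef_pos: [0.5095, -0.2465, 0.0596]
ee_rot: [-3.142, 0.001, 3.073]
force: [1.3, -0.1, 6.9]
width: 0.0138
```

>>> {"op": "drive_tool", "data": {"targets": [[0.005, 0.075, 0, 0, 0, 0], [0, 0, 0, 0, 0, 0]]}}

```text
t: 23.1
eef_pos: [0.5097, -0.2438, 0.0596]
ee_rot: [-3.141, 0.001, 3.072]
force: [1.2, -1.6, 6.4]
width: 0.0137
```

>>> {"op": "drive_tool", "data": {"targets": [[0.003, 0.05, 0, 0, 0, 0], [0, 0, 0, 0, 0, 0]]}}

```text
t: 23.35
eef_pos: [0.5098, -0.2419, 0.0596]
ee_rot: [-3.141, 0.001, 3.072]
force: [0.8, -1.2, 5.9]
width: 0.0136
```

>>> {"op": "drive_tool", "data": {"targets": [[0.003, 0.04, 0.005, 0, 0, 0], [0, 0, 0, 0, 0, 0]]}}

```text
t: 23.6
eef_pos: [0.51, -0.24, 0.0596]
ee_rot: [3.141, 0.001, 3.072]
force: [2.1, -0.2, 6.4]
width: 0.0142
```

>>> {"op": "drive_tool", "data": {"targets": [[0.002, 0.025, 0, 0, 0, 0], [0, 0, 0, 0, 0, 0]]}}

```text
t: 23.85
eef_pos: [0.5101, -0.2389, 0.0596]
ee_rot: [3.141, 0.001, 3.072]
force: [2.1, 0.6, 6.8]
width: 0.0138
```

>>> {"op": "drive_tool", "data": {"targets": [[0.002, 0.025, 0, 0, 0, 0], [0, 0, 0, 0, 0, 0]]}}

```text
t: 24.1
eef_pos: [0.5101, -0.2376, 0.0596]
ee_rot: [3.141, 0.001, 3.072]
force: [0.9, 2.8, 6.8]
width: 0.0139
```

>>> {"op": "drive_tool", "data": {"targets": [[0.002, 0.025, 0, 0, 0, 0], [0, 0, 0, 0, 0, 0]]}}

```text
t: 24.35
eef_pos: [0.5103, -0.2364, 0.0596]
ee_rot: [3.141, 0.001, 3.072]
force: [1.5, 3.4, 7.3]
width: 0.0141
```

The force has reversed to about +3 N, so the ball is pulling the carriage in. I'll use half-millimetre steps.

>>> {"op": "drive_tool", "data": {"targets": [[0.001, 0.0125, 0, 0, 0, 0], [0, 0, 0, 0, 0, 0]]}}

```text
t: 24.6
eef_pos: [0.5103, -0.2359, 0.0596]
ee_rot: [3.141, 0.001, 3.072]
force: [1.7, 3.7, 6.6]
width: 0.0138
```

>>> {"op": "drive_tool", "data": {"targets": [[0.001, 0.0125, 0, 0, 0, 0], [0, 0, 0, 0, 0, 0]]}}

```text
t: 24.85
eef_pos: [0.5104, -0.2356, 0.0596]
ee_rot: [3.141, 0.001, 3.072]
force: [2.4, 2.9, 6.6]
width: 0.0137
```

>>> {"op": "drive_tool", "data": {"targets": [[0.001, 0.0125, 0, 0, 0, 0], [0, 0, 0, 0, 0, 0]]}}

```text
t: 25.1
eef_pos: [0.5104, -0.2352, 0.0596]
ee_rot: [3.141, 0.001, 3.072]
force: [2.2, 1.3, 6.2]
width: 0.0135
```

>>> {"op": "drive_tool", "data": {"targets": [[0.001, 0.0125, 0, 0, 0, 0], [0, 0, 0, 0, 0, 0]]}}

```text
t: 25.35
eef_pos: [0.5104, -0.235, 0.0596]
ee_rot: [3.141, 0.001, 3.072]
force: [2.0, 0.5, 5.8]
width: 0.0138
```

>>> {"op": "drive_tool", "data": {"targets": [[0.001, 0.0125, 0, 0, 0, 0], [0, 0, 0, 0, 0, 0]]}}

```text
t: 25.6
eef_pos: [0.5104, -0.2347, 0.0596]
ee_rot: [-3.141, 0.001, 3.072]
force: [2.2, -1.1, 6.2]
width: 0.014
```

The force has crossed zero and is rising steeply in resistance, and the vision estimate agrees within 0.5 mm. I'll settle and check.

>>> {"op": "drive_tool", "data": {"targets": [[0, 0, 0, 0, 0, 0], [0, 0, 0, 0, 0, 0], [0, 0, 0, 0, 0, 0], [0, 0, 0, 0, 0, 0]]}}

```text
t: 26.1
eef_pos: [0.5104, -0.2347, 0.0596]
ee_rot: [-3.142, 0.001, 3.072]
force: [2.8, -1.7, 6.1]
width: 0.0133
```

Run:
```python
from det import *
from fit import *
s=arm.get_state();print(s["eef_pos"],s["force"],s["width"])
ims=[]
a,d,P=det("scene",("figure","cone_figure","brim_figure","carriage_notch","carriage_handle","click_block")); ims.append(a)
b,d,P=det("top",("figure","carriage_notch","click_block"))
save("end.png",np.hstack([cv2.resize(a[90:280,100:400],(480,304)),cv2.resize(b[130:280,270:420],(304,304))]))
```

```text
[ 0.51042129 -0.23468044  0.05957201] [ 2.82983416 -1.66240404  6.09267554] 0.013251432061373662
scene figure [([0.5141, -0.1625, 0.0208], 0.54), ([0.5129, -0.2021, -0.0035], 0.39)]
   mask 0.44 px 203.0 153.0 172 med [ 0.5219 -0.1539  0.0806] zmax 0.1069
scene cone_figure [([0.5191, 0.1883, 0.0067], 0.53)]
   mask 0.73 px 329.0 223.0 235 med [0.5317 0.1909 0.0824] zmax 0.1097
scene brim_figure []
   mask 0.71 px 353.0 237.0 320 med [0.5387 0.2488 0.0909] zmax 0.1068
scene carriage_notch []
   mask 0.86 px 195.0 160.0 784 med [ 0.5284 -0.1762  0.0369] zmax 0.0696
scene carriage_handle [([0.5123, -0.2327, 0.0663], 0.68), ([0.5519, -0.1764, 0.024], 0.43)]
   mask 0.79 px 194.0 160.0 828 med [ 0.5292 -0.1809  0.0366] zmax 0.0701
scene click_block [([0.5737, -0.1811, 0.0133], 0.81)]
   mask 0.61 px 185.0 177.0 210 med [ 0.5796 -0.1705  0.0389] zmax 0.0448
   mask 0.23 px 203.0 154.0 190 med [ 0.5222 -0.1539  0.0734] zmax 0.1064
top figure []
top carriage_notch [([0.5563, -0.1762, 0.0283], 0.81)]
   mask 0.69 px 344.0 210.0 279 med [ 0.496  -0.192   0.0394] zmax 0.0564
   mask 0.22 px 144.0 201.0 2139 med [0.522  0.2453 0.0343] zmax 0.0386
top click_block []
```

View pics/end.png

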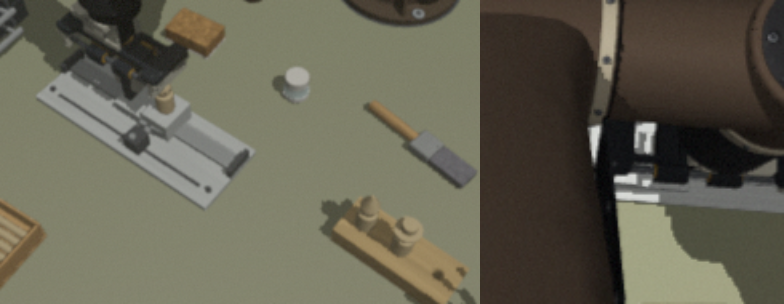

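```bash
python3 -c "
from station import arm; print(arm.job_done()); s=arm.get_state(); print(s['t'],s['eef_pos'],s['force'],s['width'])"
```

```text
the job is handed in; nothing more can be done
None
the job is handed in; nothing more can be done
```

I took the bare-headed figure from the rack's +y hole and pressed it home in the carriage's socket. I then gripped the black handle and slid the carriage about 112 mm to the ball catch. I handed the job in at about 26 s with the handle still gripped; the hand-in gives no verdict.

**Figure home:** the body stopped at the expected height and took a 20 N push. A camera check before the slide put its foot at z = 0.025 m (0.024 expected). The last picture shows it upright in the socket.

**Click:** the ball pulled the carriage in with up to 3.7 N. The pull then fell through zero to about −1.7 N, and I stopped there. The tool's position agrees with my fit of the catch to about 0.3 mm along the rail.

**Grip:** the fingers are 13 to 14 mm apart on the 14 mm handle, set to 25 N. I gripped about 10 mm above the listed grip point to stay clear of the figure's head. A steady upward force of about 6 N remained on the tool.

**Hats:** the last picture shows both hatted figures still standing in the rack.

**Checks that disagreed or failed:**
- The network's notch point, good only to about 4 mm, put the carriage about 2 mm past the click. I trusted the force and the depth fit instead.
- In the last scene picture the network put the figure's foot at 0.021 m, against 0.025 m before. Both are within its error.
- The network found no point for the brim figure in that picture, but its mask was where it had been at the start.
- The arm hid most of the slide from the top camera, so that view couldn't confirm the result.

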